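# Lay down, regrip and drop the reel stand's locking bar into its slot

## Robot

A 6-joint arm with a two-finger parallel gripper is mounted at the origin on the work surface. World frame = base frame: x ahead of the robot, y to its left, z up, the work surface at z = 0. Lengths are in mm, angles in rad, forces in N, time in s.
With the tool pointing down it reaches from about 350 to 775 mm from the base axis. Payload 7.3 kg.
Tool frame: the origin (TCP) lies midway between the tips of the shut fingers; the grasp point (between the pads) lies 19 mm behind it; x points along the fingers, y is the direction in which the jaws open and shut, and the axes are right-handed (so a half turn about x gives the same grasp; the last joint's range is limited). The gripper opens to 92 mm and grips with 3 to 60 N. Pads are 19 mm wide; open, the fingers measure 130 mm over their backs; the gripper's body (75 mm by 190 mm) begins 47 mm behind the grasp point.
Start: joints at [1.083, 0.342, 1.524, -0, 1.275, -0.146], TCP at [175.958, 494.655, 226.741] pointing down, gripper open.
Joint ranges: [-2.53, 2.53], [-0.77, 2.02], [0.04, 2.7], [-1, 4.14], [0.28, 2.66], [-3.11, 3.11]. Speed limits (rad/s): [2.57, 2.57, 3.14, 3.14, 3.14, 3.14].

## Interface

Orientations are given as [roll, pitch, yaw] about the fixed x, y, z axes, in that order (R = Rz(yaw) Ry(pitch) Rx(roll)).
In Python, from plant import get_obs, capture, close_job gives the robot as it stands. The module is installed in compiled form; this text tells all that it offers.
- The arm moves only by the tool send_rows, never from a script. Its argument "moves" is a list of rows, each a list of 4 numbers: the shift along the tool's x, y, z in mm, then the turn about the tool's x in degrees. In form: [[tx, ty, tz, yaw], ...]. A call has 1 to 8 rows; each row shifts and turns the commanded pose from where the row before left it, along the tool's axes as they then stand; what a row does not reach is not made up. A row lasts 1/8 s, in which the tool goes at most 62.5 mm and 10.7 degrees, less where a joint would pass 70% of its speed; a pose out of reach is approached as far as the arm can. A call with a gripper value outside its range is refused whole. "hand" is the opening, from 0 (shut) to 1 (fully open), set as the call begins (left out, the last holds). The fingers move at their own pace and stop on an object; the grip force is fixed at half the most. Time passes only in rows, so rows that do not move let the fingers close. It gives the time, the measured TCP pose, the force and the opening at its end, in the units of the state.
- get_obs(): the state, without advancing time (a new reading comes with each control period).
- capture(name): name is "side" or "top" or "wrist"; returns a dict with "image" (480x640x3 uint8, red, green, blue), "K" (3x3 intrinsics, pixels), "position" and "attitude" of the camera in the world; the wrist camera has in their place "mount" (4x4, takes a point from camera to tool coordinates, whose origin is the TCP and whose axes are the tool frame's). Camera axes: x right, y down, z forward; pixel columns grow to the right and rows downward; lengths in mm; the calibration is good to about 2 mm. A picture is of the moment at which its call begins: read the wrist's pose just before it. There is no depth.
- close_job(): hands the job in, once; it reports no verdict.
The state is a dict: "time": time; "joint_positions": joint angles; "dq": joint speeds; "tau": joint torques, N m; "tool_pos": TCP position; "tcp_rot": TCP orientation; "contact_force": force on the tool from outside, world axes, zero at the start; "moment": the same for the moment, N m; "grip_width": finger opening in mm.
Only numpy, scipy, OpenCV 4.12 (cv2) and the standard library are available. Lean on these libraries where they do the work, as an engineer would, in place of code of your own. Each camera call takes 0.05 s, during which the arm holds its last target. There are 200 camera calls.

## Task

Draw the long locking bar out from under the little steel shelf by its bare end, lay it flat on the black mat and let go. Then pick it up again by its handle and lay its bare metal end fully down into the slot of the reel stand's steel block, with the handle just outside the slot's open end, and let go. Leave the short bar where it is.

Things in the scene. Friction and masses are not known exactly. Their poses are not given: they have to be found in the camera images.
- long_bar: Bar to move (mm): bare aluminium, 120 long, 20 wide, 1.5 to 28 high, with a black plastic handle, 100 long, 50 wide, 0 to 34 high; 0.15-0.27 kg, balances at x = 12. Origin: underside, at the shoulder between bar and handle; x along the handle (0 to +100), bare bar from 0 to -120; z up. Starts on the bench, handle under a shelf, bare end out; draw it 115 along its -x before lifting.
- short_bar: Bystander (mm), parallel to the long bar, 112 beside it: same handle, origin and axes, bare bar only 60 long; stays put. Each bar lies in its own bay (107 wide, 60 high inside, 140 deep) of a fixed steel bridge shelf; roof top 64 above the bench, its front edge above the bars' shoulders, so the handles cannot be reached from above.
- mat: Black rubber mat (mm) fixed to the bench between shelf and stand, 260 (along its x) by 160 (along its y), 4 thick. Origin: centre of its underside, on the bench.
- slot (a point): Slot (mm) in the reel stand's fixed steel block. Point: mid-floor at the open end, 10 above the bench, level with the base plate, which goes on 130 under the handle. x points out of the open end, the way the handle lies; slot from x = 0 to -130 (closed), 40 wide, open on top, walls 22 thick, 55 high: too tight for fingers on the bare bar. A reel, radius 50, 75 high, stands at x -80, y -128.
There are look-alikes about, which are no part of the job. Leave any brown or purple look-alike of the long_bar alone.

How it is judged:
By the outcome, as a careful person would: the job done as asked, in the order asked, and still so for the second after the job is handed in, with the robot touching nothing.
It also fails if it takes over 56 s, if anything falls off the work surface, if the arm or the gripper's body presses on something with over 40 N, if the wrist force passes 120 N, or if a joint passes its speed limit or range.

## Working session

There is one attempt and no reset: what is moved stays moved. The work goes in short steps, Python scripts to look and compute and a tool call to move; the robot and the scene stay as the last step left them, time stands still between calls to the robot, and variables do not carry over. Pictures are saved under pics/ and viewed, about 8 in all and at most 12, crops included, and the job is handed in when it is done.

Besides the shell and the picture viewer there is one more tool, called after "Request:" as name(argument=value, ...), one argument or row to a line, values as JSON. send_rows: Moves the arm, as the interface text tells. Its arguments: {"type":"object","properties":{"moves":{"type":"array","items":{"type":"array","items":{"type":"number"}}},"hand":{"type":"number"}},"required":["moves"]}

```bash
mkdir -p pics; cat > h.py <<'E'
import numpy as np, cv2
from plant import get_obs, capture, close_job
from scipy.spatial.transform import Rotation as R
def snap(n,f):
    c=capture(n); cv2.imwrite(f'pics/{f}.png',c['image'][:,:,::-1]); return c
E
python3 - <<'E'
from h import *
import pickle
o=get_obs(); print(o)
for n in('top','side','wrist'):
    c=snap(n,n+'0'); pickle.dump(c,open(n+'0.pkl','wb')); print(n,{k:v for k,v in c.items() if k!='image'})
E
```

```text
{'time': 0.0, 'joint_positions': array([ 1.08298887e+00,  3.42721546e-01,  1.52503389e+00, -3.33632504e-05,
        1.27535188e+00, -1.46032244e-01]), 'dq': array([-0.00101379, -0.00032014, -0.00093862, -0.0006767 ,  0.00048033,
        0.00130051]), 'tau': array([-7.41390413e-04, -4.31240916e+01, -2.44212896e+01,  7.16469577e-02,
        5.60057920e-02, -1.28123788e-04]), 'tool_pos': array([175.77317579, 494.27381919, 226.03966544]), 'tcp_rot': array([-1.69576897,  1.56928132, -2.03753445]), 'contact_force': array([-0.42642084, -0.13659505,  0.111993  ]), 'moment': array([-0.02235961,  0.00846364, -0.02271582]), 'grip_width': 92.03226475296412}
top {'K': array([[477.84275068,   0.        , 320.80914933],
       [  0.        , 477.84275068, 246.41442003],
       [  0.        ,   0.        ,   1.        ]]), 'position': array([ 359.41731714,  117.59627532, 1220.55986762]), 'attitude': array([-3.01490656,  0.01271821, -1.56692984])}
side {'K': array([[507.37312852,   0.        , 327.82416319],
       [  0.        , 507.37312852, 234.61642794],
       [  0.        ,   0.        ,   1.        ]]), 'position': array([-253.736844  , 1156.45857246,  924.20603768]), 'attitude': array([-2.17580122, -0.02292661, -2.48916824])}
wrist {'K': array([[399.84057692,   0.        , 315.39260552],
       [  0.        , 399.84057692, 240.17426422],
       [  0.        ,   0.        ,   1.        ]]), 'mount': array([[ 1.07575697e-03, -2.52056833e-01,  9.67711835e-01,
        -1.58322205e+02],
       [ 9.99999155e-01, -4.35075909e-04, -1.22497201e-03,
        -7.04356193e-01],
       [ 7.29790673e-04,  9.67712335e-01,  2.52056152e-01,
        -6.75813762e+01],
       [ 0.00000000e+00,  0.00000000e+00,  0.00000000e+00,
         1.00000000e+00]])}
```

View pics/top0.png

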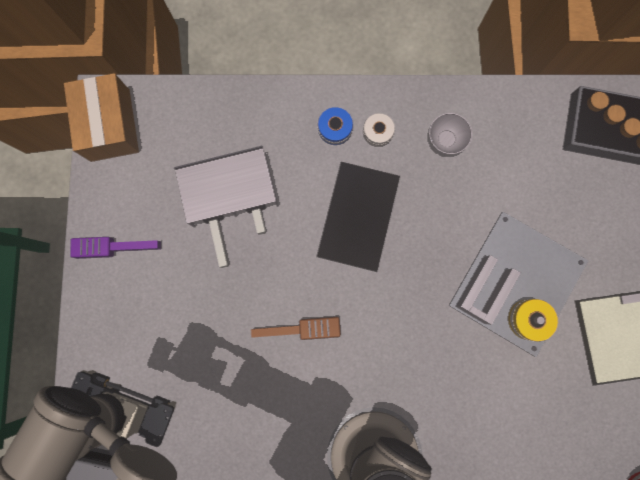

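View pics/side0.png

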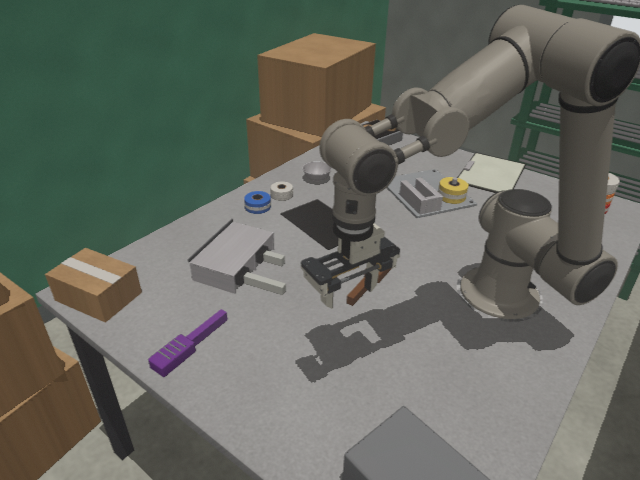

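```bash
cat >> h.py <<'E'
def ray(c,uv,z,T=None):
    """pixels -> world points on plane z; T = (R,p) of camera"""
    Rm,p=T if T else (R.from_euler('xyz',c['attitude']).as_matrix(),np.array(c['position']))
    uv=np.atleast_2d(uv).astype(float); d=np.c_[uv,np.ones(len(uv))]@np.linalg.inv(c['K']).T@Rm.T
    return p+d*((z-p[2])/d[:,2])[:,None]
def wristT(c,o):
    M=np.array(c['mount']); Rt=R.from_euler('xyz',o['tcp_rot']).as_matrix()
    return Rt@M[:3,:3], Rt@M[:3,3]+o['tool_pos']
E
python3 - <<'E'
from h import *
import pickle
c=pickle.load(open('top0.pkl','rb')); im=c['image']
a=cv2.resize(im[140:280,160:290],None,fx=3,fy=3,interpolation=cv2.INTER_CUBIC)
b=cv2.resize(im[205:362,440:590],None,fx=2.7,fy=2.7,interpolation=cv2.INTER_CUBIC)
h=max(a.shape[0],b.shape[0]); P=lambda x:cv2.copyMakeBorder(x,0,h-x.shape[0],0,0,cv2.BORDER_CONSTANT)
cv2.imwrite('pics/crop1.png',np.hstack([P(a),P(b)])[:,:,::-1])
hsv=cv2.cvtColor(im,cv2.COLOR_RGB2HSV)
def comps(m,z,name,amin):
    cs,_=cv2.findContours(m.astype(np.uint8),cv2.RETR_EXTERNAL,cv2.CHAIN_APPROX_NONE)
    for k in cs:
        if cv2.contourArea(k)<amin: continue
        w=ray(c,k[:,0,:],z)[:,:2].astype(np.float32); r=cv2.minAreaRect(w)
        print(name,np.round(k[:,0].mean(0)),'rect',np.round(r[0],1),np.round(r[1],1),round(r[2],1), np.round(cv2.boxPoints(r)).tolist())
roi=np.zeros(im.shape[:2],bool); roi[140:280,300:420]=1
comps((im.max(2)<45)&roi,4,'mat',500)
roi[:]=0; roi[205:280,205:280]=1
print('pix',im[250,219],im[220,259],im[190,220],im[240,240], im[295,480],im[300,505],im[290,492],im[240,530],im[262,506])
np.set_printoptions(linewidth=200)
print(im[255,210:235].mean(1).round(), im[222,245:275].mean(1).round())
y=(hsv[...,1]>170)&(hsv[...,0]>20)&(hsv[...,0]<35); y[:,:440]=0;y[:,590:]=0;y[:250]=0
comps(y,60,'reel',200)
E
```

```text
pix [200 191 184] [199 190 182] [180 166 171] [150 141 142] [149 145 149] [157 149 152] [141 136 140] [145 141 144] [147 142 146]
[146. 145. 146. 144. 143. 146. 162. 184. 192. 192. 192. 193. 192. 189. 157. 108.  85.  92. 129. 142. 144. 145. 147. 146. 146.] [150. 148. 145. 146. 146. 147. 147. 148. 150. 164. 182. 189. 191. 190. 190. 190. 186. 156. 110.  95. 128. 144. 151. 153. 152. 152. 149. 148. 148. 147.]
reel [536. 320.] rect [ 331.6 -381.7] [95.  95.2] 87.3 [[282.0, -427.0], [377.0, -431.0], [381.0, -337.0], [286.0, -332.0]]
```

View pics/crop1.png

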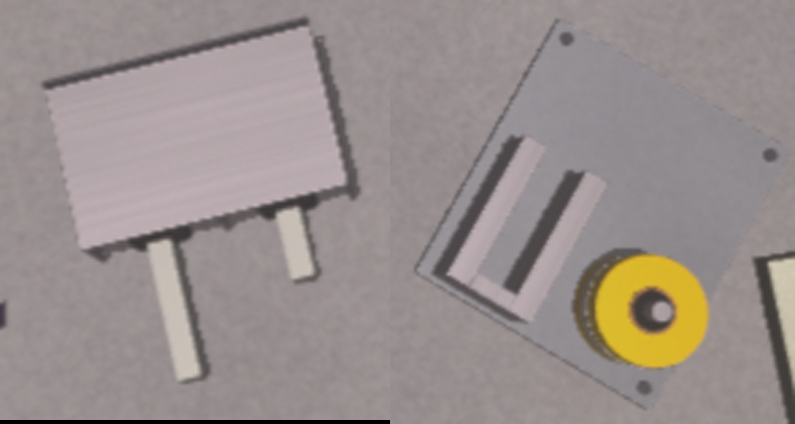

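```bash
python3 - <<'E'
from h import *
import pickle
np.set_printoptions(linewidth=200,suppress=True)
c=pickle.load(open('top0.pkl','rb')); im=c['image'].astype(int)
def comps(m,z,name,amin,roi):
    x0,x1,y0,y1=roi; q=np.zeros(m.shape,np.uint8); q[y0:y1,x0:x1]=m[y0:y1,x0:x1]
    cs,_=cv2.findContours(q,cv2.RETR_EXTERNAL,cv2.CHAIN_APPROX_NONE)
    for k in cs:
        if cv2.contourArea(k)<amin: continue
        w=ray(c,k[:,0,:],z)[:,:2].astype(np.float32); r=cv2.minAreaRect(w)
        ap=cv2.approxPolyDP(k,2.5,True)[:,0]
        print(name,'rect',np.round(r[0],1),np.round(r[1],1),round(r[2],1), np.round(cv2.boxPoints(r)).tolist()); 
        if len(ap)<14: print(ap.tolist(), ray(c,ap,z)[:,:2].round().tolist())
comps(im.max(2)<75,4,'mat',1500,(300,420,140,290))
warm=(im[...,0]-im[...,2]>8)&(im.mean(2)>160)
comps(warm,28,'bar',80,(205,280,200,280))
comps((im.mean(2)>158),64,'roof',1000,(170,280,140,225))
pink=(im.mean(2)>158)&(im[...,0]-im[...,1]>5)
print(im[290,470:520].mean(1).round(),(im[290,470:520,0]-im[290,470:520,1]))
comps(im.mean(2)>158,55,'U',100,(440,530,240,335))
E
```

```text
mat rect [595.3  36.8] [156.7 255.5] 75.9 [[452.0, -8.0], [700.0, -70.0], [738.0, 82.0], [490.0, 144.0]]
[[341, 163], [318, 256], [376, 270], [398, 176]] [[735.0, 82.0], [490.0, 141.0], [454.0, -7.0], [700.0, -67.0]]
bar rect [519.8 395.4] [118.2  19.9] 14.6 [[460.0, 390.0], [465.0, 371.0], [579.0, 401.0], [575.0, 420.0]]
[[214, 220], [209, 225], [220, 266], [225, 264]] [[578.0, 405.0], [565.0, 417.0], [461.0, 386.0], [466.0, 374.0]]
bar rect [576.6 294.4] [58.4 19.6] 14.9 [[546.0, 296.0], [551.0, 277.0], [607.0, 292.0], [602.0, 311.0]]
[[258, 209], [252, 212], [257, 232], [263, 231]] [[607.0, 294.0], [599.0, 309.0], [548.0, 295.0], [550.0, 280.0]]
bar rect [606.9 341.5] [ 46.7 176.6] 0.1 [[583.0, 430.0], [584.0, 253.0], [630.0, 253.0], [630.0, 430.0]]
[[205, 218], [274, 200], [205, 200]] [[583.0, 428.0], [630.0, 253.0], [630.0, 430.0]]
roof rect [659.7 372.8] [138.  224.7] 14.4 [[565.0, 464.0], [621.0, 247.0], [755.0, 281.0], [699.0, 499.0]]
[[262, 149], [176, 170], [186, 221], [273, 201]] [[753.0, 281.0], [699.0, 496.0], [569.0, 466.0], [620.0, 252.0]]
[156. 177. 177. 177. 177. 175. 172. 171. 170. 169. 163. 151. 148. 148. 147. 146. 146. 146. 147. 148. 148. 148. 139. 106.  79.  74.  74.  73.  73.  83. 125. 160. 171. 172. 172. 171. 169. 166. 166.
 165. 160. 151. 148. 146. 146. 145. 146. 147. 147. 145.] [11 13 14 15 14 14 13 13 13 13 11  6  5  4  4  4  4  4  4  5  4  5  5  4  5  5  5  5  4  7 10 13 13 14 14 12 13 12 14 13 10  7  5  5  4  5  4  4  5  4]
U rect [ 404.7 -279. ] [ 82.5 144.2] 59.1 [[322.0, -277.0], [445.0, -352.0], [488.0, -281.0], [364.0, -207.0]]
[[490, 256], [462, 306], [470, 307], [472, 312], [492, 323], [519, 273], [513, 269], [486, 315], [471, 305], [496, 261]] [[485.0, -280.0], [364.0, -208.0], [361.0, -227.0], [349.0, -232.0], [324.0, -278.0], [444.0, -349.0], [454.0, -335.0], [342.0, -265.0], [366.0, -230.0], [473.0, -294.0]]
```

```bash
cat >> h.py <<'E'
def plan(xy,z,jaw_deg,n=None):
    """tool-axis shift & turn from the present pose to TCP (xy,z) with jaw axis (tool y, mod 180) at world angle jaw_deg"""
    o=get_obs(); Rt=R.from_euler('xyz',o['tcp_rot']).as_matrix()
    a=np.degrees(np.arctan2(Rt[1,1],Rt[0,1])); dy=(jaw_deg-a+90)%180-90
    d=np.array([*xy,z])-o['tool_pos']
    print('t',round(o['time'],2),'tcp',o['tool_pos'].round(1),'tilt x',Rt[:,0].round(3),'jaw',a.round(1),'q6',o['joint_positions'].round(2)[[0,5]],'w',round(o['grip_width'],1),'F',o['contact_force'].round(1))
    print('shift in tool axes (old)',(Rt.T@d).round(1),'turn about tool x',round(-dy,1))
    # shift after turn first
    R2=Rt@R.from_euler('x',-dy,degrees=True).as_matrix(); print('shift if turned first',(R2.T@d).round(1))
E
python3 - <<'E'
from h import *
th=np.radians(14.6); u=np.array([np.cos(th),np.sin(th)])
bare=np.array([462.0,380.3]); print('shoulder',bare+120*u)
g=bare+70*u; print(g); plan(g,120,104.6)
E
```

```text
shoulder [578.12510046 410.54832299]
[529.73964193 397.94485508]
t 0.15 tcp [175.8 494.4 226.2] tilt x [-0.001 -0.001 -1.   ] jaw 70.4 q6 [ 1.08 -0.15] w 91.7 F [-0.4  0.3  0.6]
shift in tool axes (old) [106.1  27.9 365.8] turn about tool x -34.2
shift if turned first [ 106.1 -182.4  318.3]
```

Request:
send_rows(
  moves=[
    [13.3,3.5,45.7,0],
    [13.3,3.5,45.7,0],
    [13.3,3.5,45.7,0],
    [13.3,3.5,45.7,0],
    [13.3,3.5,45.7,0],
    [13.3,3.5,45.7,0],
    [13.3,3.5,45.7,0],
    [13.3,3.5,45.7,0],
  ],
  hand=1,
)

```text
time: 1.15
tool_pos: [531.0, 397.9, 119.5]
tcp_rot: [-2.512, 1.57, -2.854]
contact_force: [0.6, 0.2, 0.5]
grip_width: 91.8
```

Request:
send_rows(
  moves=[
    [0,0,0,-8.5],
    [0,0,0,-8.5],
    [0,0,0,-8.5],
    [0,0,0,-8.7],
    [0,0,0,0],
    [0,0,0,0],
  ],
)

```text
time: 1.9
tool_pos: [529.7, 398.5, 120.1]
tcp_rot: [-3.031, 1.57, -2.779]
contact_force: [-0.1, 0.4, 0.0]
grip_width: 91.5
```

```bash
python3 - <<'E'
from h import *
import pickle
o=get_obs(); c=snap('wrist','w1'); pickle.dump((o,c),open('w1.pkl','wb'))
plan(np.array([529.7,397.9]),5,104.6)
E
```

```text
t 1.95 tcp [529.7 398.5 120.2] tilt x [-0. -0. -1.] jaw 104.5 q6 [ 0.53 -1.29] w 91.8 F [-0.1 -1.2  0.2]
shift in tool axes (old) [115.2  -0.6  -0.2] turn about tool x -0.1
shift if turned first [115.2  -0.6  -0.2]
```

View pics/w1.png

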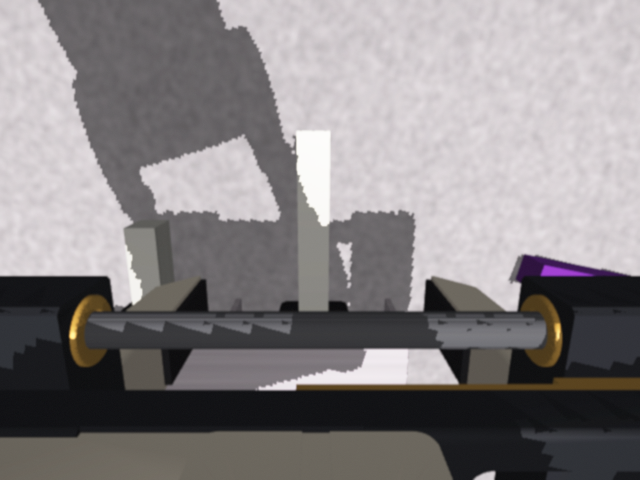

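Request:
send_rows(
  moves=[
    [30,-0.6,0,0],
    [30,0,0,0],
    [25,0,0,0],
    [15,0,0,0],
    [9,0,0,0],
    [5,0,0,0],
    [0,0,0,0],
  ],
)

```text
time: 2.82
tool_pos: [530.1, 398.1, 6.6]
tcp_rot: [0.373, 1.57, 0.627]
contact_force: [0.1, 0.6, -0.1]
grip_width: 91.4
```

Request:
send_rows(
  moves=[
    [0,0,0,0],
    [0,0,0,0],
    [0,0,0,0],
    [0,0,0,0],
    [0,0,0,0],
    [0,0,0,0],
    [0,0,0,0],
    [0,0,0,0],
  ],
  hand=0,
)

```text
time: 3.82
tool_pos: [529.9, 397.9, 6.3]
tcp_rot: [2.708, 1.571, 2.963]
contact_force: [-0.3, -1.1, 0.8]
grip_width: 20.1
```

Request:
send_rows(
  moves=[
    [0,0,-8,0],
    [0,0,-16,0],
    [0,0,-20,0],
    [0,0,-20,0],
    [0,0,-20,0],
    [0,0,-20,0],
    [0,0,-15,0],
    [0,0,-8,0],
  ],
)

```text
time: 4.82
tool_pos: [406.0, 365.6, 6.4]
tcp_rot: [-3.075, 1.571, -2.82]
contact_force: [0.3, 0.6, -2.0]
grip_width: 19.5
```

```bash
python3 - <<'E'
from h import *
import pickle
o=get_obs(); c=snap('top','t2')
th=np.radians(-14.1); u=np.array([np.cos(th),np.sin(th)])
g=np.array([595,36.8])-38*u; print(g)
plan(g,60,90-14.1)
im=cv2.imread('pics/t2.png'); cv2.imwrite('pics/t2c.png',cv2.resize(im[130:330,150:420],None,fx=2.5,fy=2.5))
E
```

```text
[558.14486342  46.05737045]
t 4.88 tcp [405.3 365.4   6.3] tilt x [-0.001 -0.001 -1.   ] jaw 104.6 q6 [ 0.59 -1.23] w 19.9 F [-1.8 -0.4  0.2]
shift in tool axes (old) [ -53.7 -347.6   67.1] turn about tool x 28.7
shift if turned first [ -53.7 -272.5  226. ]
```

View pics/t2c.png

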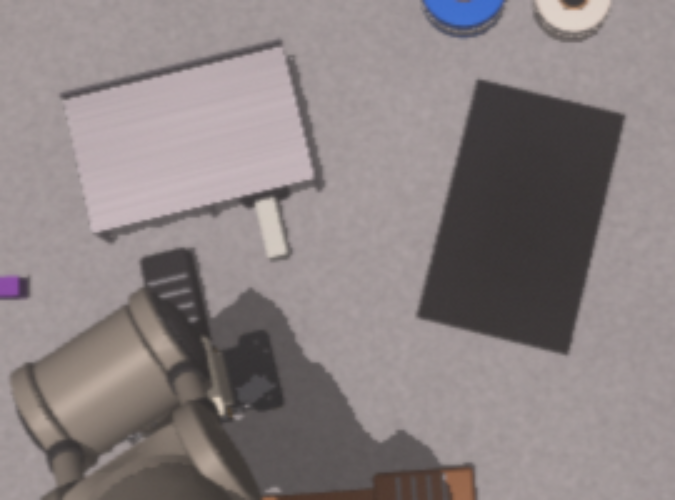

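Request:
send_rows(
  moves=[
    [-6,0,0,0],
    [-12,0,0,0],
    [-20,0,0,0],
    [-25,0,0,0],
    [-25,0,0,0],
    [-20,0,0,0],
    [-12,0,0,0],
    [0,0,0,0],
  ],
)

```text
time: 5.88
tool_pos: [407.6, 366.1, 127.3]
tcp_rot: [0.361, 1.569, 0.616]
contact_force: [-0.6, 0.0, -3.5]
grip_width: 20.0
```

```bash
python3 - <<'E'
from h import *
o=get_obs(); c=snap('side','s3'); plan([558.1,46.1],126,75.9); print(o['moment'])
im=cv2.imread('pics/s3.png'); cv2.imwrite('pics/s3c.png',cv2.resize(im[180:360,180:450],None,fx=2.5,fy=2.5))
E
```

```text
t 5.92 tcp [407.1 365.8 126.3] tilt x [ 0.  0. -1.] jaw 104.6 q6 [ 0.59 -1.23] w 19.4 F [-0.2 -0.9 -2.4]
shift in tool axes (old) [ 3.000e-01 -3.475e+02  6.550e+01] turn about tool x 28.7
shift if turned first [   0.3 -273.3  224.3]
[ 0.03618838  0.17371987 -0.0066442 ]
```

View pics/s3c.png

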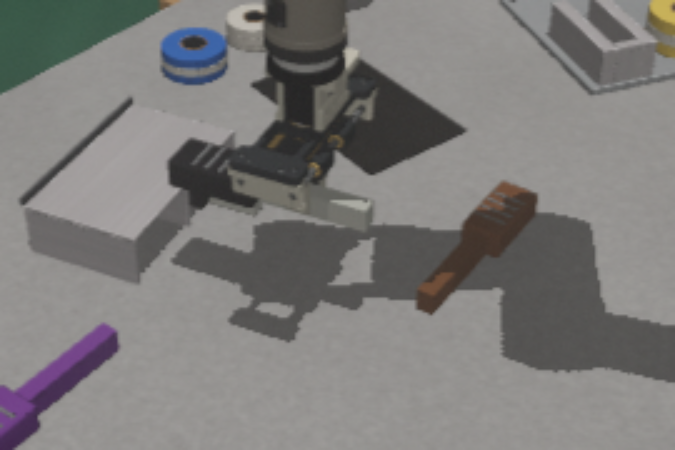

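Request:
send_rows(
  moves=[
    [0,-20,4,0],
    [0,-45,8,0],
    [0,-56,11,0],
    [0,-56,11,0],
    [0,-56,11,0],
    [0,-56,10,0],
    [0,-40,7,0],
    [0,-18.5,3.5,0],
  ],
)

```text
time: 6.92
tool_pos: [558.3, 44.0, 125.2]
tcp_rot: [2.901, 1.569, -3.13]
contact_force: [-0.6, 1.1, -2.4]
grip_width: 19.6
```

Request:
send_rows(
  moves=[
    [0,0,0,4],
    [0,0,0,7],
    [0,0,0,7],
    [0,0,0,7],
    [0,0,0,3.7],
    [0,0,0,0],
    [0,0,0,0],
  ],
)

```text
time: 7.8
tool_pos: [557.8, 46.6, 125.9]
tcp_rot: [3.09, 1.57, 2.846]
contact_force: [0.6, -0.2, -1.8]
grip_width: 19.8
```

```bash
python3 - <<'E'
from h import *
o=get_obs(); plan([558.1,46.1],10.4,75.9); print(o['moment'])
c=snap('side','s4'); im=cv2.imread('pics/s4.png'); cv2.imwrite('pics/s4c.png',cv2.resize(im[100:300,200:470],None,fx=2.5,fy=2.5))
E
```

```text
t 7.8 tcp [557.8  46.6 125.9] tilt x [-0.001  0.    -1.   ] jaw 76.0 q6 [-0.05 -1.38] w 19.8 F [ 0.6 -0.2 -1.8]
shift in tool axes (old) [115.5  -0.4   0.5] turn about tool x 0.1
shift if turned first [115.5  -0.4   0.5]
[-0.04519178  0.14485722  0.00789657]
```

View pics/s4c.png

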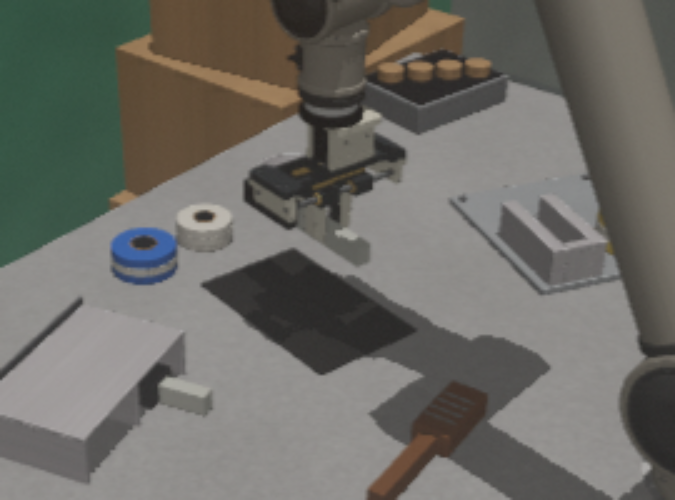

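Request:
send_rows(
  moves=[
    [15,0,0,0],
    [25,0,0,0],
    [25,0,0,0],
    [20,0,0,0],
    [13,0,0,0],
    [8,0,0,0],
    [5,0,0,0],
    [3,0,0,0],
  ],
)

```text
time: 8.85
tool_pos: [558.4, 46.1, 12.5]
tcp_rot: [0.281, 1.57, 0.035]
contact_force: [-0.4, -1.2, -2.5]
grip_width: 19.7
```

Request:
send_rows(
  moves=[
    [1,0,0,0],
    [0,0,0,0],
    [0,0,0,0],
  ],
)

```text
time: 9.22
tool_pos: [558.3, 46.2, 11.6]
tcp_rot: [0.357, 1.57, 0.111]
contact_force: [0.6, 0.2, -2.4]
grip_width: 20.2
```

Request:
send_rows(
  moves=[
    [1,0,0,0],
    [0.5,0,0,0],
    [0,0,0,0],
  ],
)

```text
time: 9.6
tool_pos: [558.2, 46.2, 10.2]
tcp_rot: [0.325, 1.57, 0.08]
contact_force: [-1.8, 0.1, 2.7]
grip_width: 19.4
```

Request:
send_rows(
  moves=[
    [0,0,0,0],
    [0,0,0,0],
    [0,0,0,0],
    [0,0,0,0],
    [0,0,0,0],
    [0,0,0,0],
    [0,0,0,0],
    [0,0,0,0],
  ],
  hand=1,
)

```text
time: 10.6
tool_pos: [558.1, 46.2, 9.8]
tcp_rot: [1.104, 1.571, 0.858]
contact_force: [-0.6, -0.1, 0.6]
grip_width: 91.0
```

Request:
send_rows(
  moves=[
    [-12,0,0,0],
    [-25,0,0,0],
    [-30,0,0,0],
    [-30,0,0,0],
    [-20,0,0,0],
    [0,0,0,0],
    [0,0,0,0],
  ],
)

```text
time: 11.48
tool_pos: [557.6, 46.2, 126.3]
tcp_rot: [-3.005, 1.57, 3.033]
contact_force: [0.3, -0.4, -1.0]
grip_width: 92.1
```

```bash
python3 - <<'E'
from h import *
o=get_obs(); c=snap('wrist','w5'); T=wristT(c,o); im=c['image'].astype(int)
th=np.radians(-14.1); u=np.array([np.cos(th),np.sin(th)]); s=np.array([558.2,46.1])+48*u
plan(s+38*u,12,75.9)
# outline of the bare end: bright blob on the dark mat
m=((im.mean(2)>110)).astype(np.uint8); m[280:]=0
cs,_=cv2.findContours(m,cv2.RETR_EXTERNAL,cv2.CHAIN_APPROX_NONE)
for k in cs:
    if cv2.contourArea(k)>300:
        r=cv2.minAreaRect(ray(c,k[:,0],32,T)[:,:2].astype(np.float32)); print(k[:,0].min(0),k[:,0].max(0),np.round(r[0]),np.round(r[1]),round(r[2],1),np.round(cv2.boxPoints(r)).tolist())
E
```

```text
t 11.53 tcp [557.5  46.2 126. ] tilt x [-0.002  0.    -1.   ] jaw 75.9 q6 [-0.05 -1.38] w 92.1 F [-0.9 -0.2 -0.1]
shift in tool axes (old) [1.138e+02 1.000e-01 8.690e+01] turn about tool x 0.0
shift if turned first [1.138e+02 1.000e-01 8.690e+01]
[299 132] [332 279] [535.  51.] [21. 95.] 75.5 [[487.0, 52.0], [579.0, 29.0], [584.0, 49.0], [492.0, 73.0]]
[0 0] [639 279] [501.  61.] [425. 167.] 75.9 [[368.0, -125.0], [530.0, -166.0], [634.0, 247.0], [472.0, 288.0]]
```

View pics/w5.png

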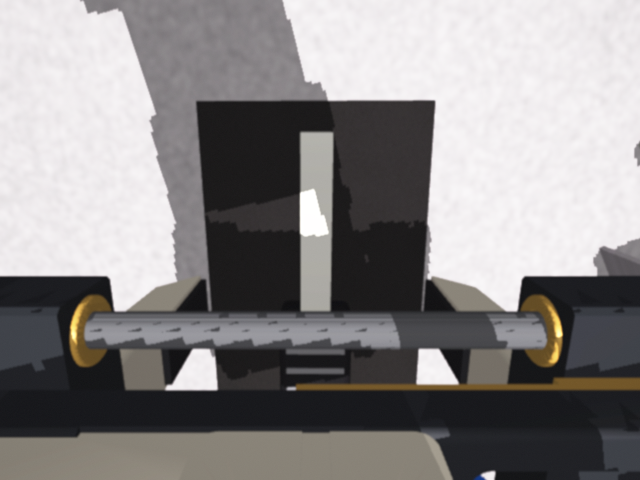

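Request:
send_rows(
  moves=[
    [0,0,15,0],
    [0,0,28,0],
    [0,0,28,0],
    [20,0,16,0],
    [30,0,0,0],
    [30,0,0,0],
    [20,0,0,0],
    [10,0,0,0],
  ],
)

```text
time: 12.52
tool_pos: [641.2, 25.1, 14.3]
tcp_rot: [-2.997, 1.567, 3.041]
contact_force: [-0.8, -0.8, 0.0]
grip_width: 91.8
```

Request:
send_rows(
  moves=[
    [5,0,0,0],
    [0,0,0,0],
    [0,0,0,0],
  ],
)

```text
time: 12.9
tool_pos: [643.1, 25.0, 12.7]
tcp_rot: [0.227, 1.569, -0.018]
contact_force: [0.3, 0.3, 0.3]
grip_width: 91.9
```

Request:
send_rows(
  moves=[
    [0,0,0,0],
    [0,0,0,0],
    [0,0,0,0],
    [0,0,0,0],
    [0,0,0,0],
    [0,0,0,0],
  ],
  hand=0,
)

```text
time: 13.65
tool_pos: [642.5, 24.9, 11.8]
tcp_rot: [1.759, 1.571, 1.514]
contact_force: [-0.3, -0.4, -0.2]
grip_width: 49.8
```

Request:
send_rows(
  moves=[
    [-6,0,0,0],
    [-14,0,0,0],
    [-25,0,0,0],
    [-30,0,0,0],
    [-30,0,0,0],
    [-20,0,0,0],
    [-8,0,0,0],
    [0,0,0,0],
  ],
)

```text
time: 14.65
tool_pos: [642.6, 25.0, 145.3]
tcp_rot: [0.287, 1.57, 0.042]
contact_force: [-0.6, -0.2, -1.6]
grip_width: 49.9
```

```bash
python3 - <<'E'
from h import *
th=np.radians(-30.9); u=np.array([np.cos(th),np.sin(th)])
plan(np.array([466.5,-316.5])+45*u,141,90-30.9)
E
```

```text
t 14.65 tcp [642.6  25.  145.3] tilt x [ 0.001  0.    -1.   ] jaw 75.9 q6 [-0.08 -1.41] w 49.9 F [-0.6 -0.2 -1.6]
shift in tool axes (old) [   4.2 -387.1  -44.6] turn about tool x 16.8
shift if turned first [   4.2 -383.5   69.3]
```

Request:
send_rows(
  moves=[
    [0,-25,-3,0],
    [0,-50,-6,0],
    [0,-58,-6.6,0],
    [0,-60,-7,0],
    [0,-60,-7,0],
    [0,-60,-7,0],
    [0,-50,-5.5,0],
    [0,-24,-2.5,0],
  ],
)

```text
time: 15.65
tool_pos: [503.2, -341.9, 143.4]
tcp_rot: [2.804, 1.569, 2.555]
contact_force: [1.2, -0.8, -2.9]
grip_width: 50.1
```

Request:
send_rows(
  moves=[
    [0,0,0,4],
    [0,0,0,6],
    [0,0,0,5],
    [0,0,0,1.8],
    [0,0,0,0],
    [0,0,0,0],
    [0,0,0,0],
  ],
)

```text
time: 16.52
tool_pos: [505.1, -339.5, 144.7]
tcp_rot: [2.537, 1.571, 1.999]
contact_force: [-0.2, -0.6, -2.3]
grip_width: 49.5
```

```bash
python3 - <<'E'
from h import *
import pickle
o=get_obs(); c=snap('wrist','w6'); pickle.dump((o,c),open('w6.pkl','wb'))
th=np.radians(-30.9); u=np.array([np.cos(th),np.sin(th)])
plan(np.array([466.5,-316.5])+45*u,141,90-30.9)
E
```

```text
t 16.57 tcp [ 505.1 -339.5  144.8] tilt x [ 0.  0. -1.] jaw 59.1 q6 [-0.72 -1.75] w 50.2 F [-0.2 -0.2 -2.3]
shift in tool axes (old) [ 3.8 -0.1  0.1] turn about tool x 0.0
shift if turned first [ 3.8 -0.1  0.1]
```

View pics/w6.png

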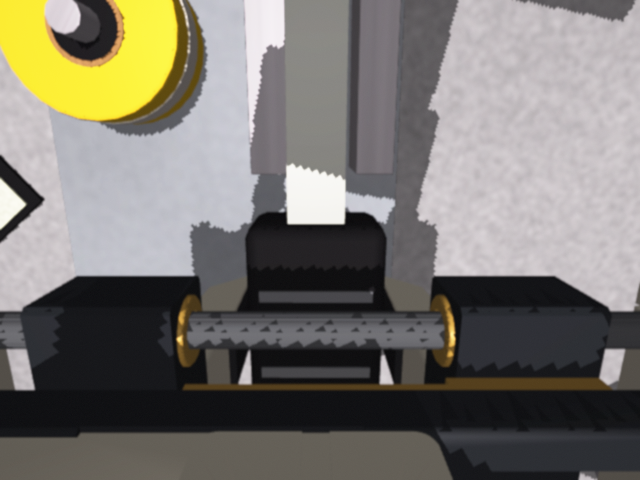

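```bash
python3 - <<'E'
from h import *
import pickle
o,c=pickle.load(open('w6.pkl','rb')); T=wristT(c,o); Rt=R.from_euler('xyz',o['tcp_rot']).as_matrix()
for n,uv,z in [('outerL',(250,173),65),('outerR',(395,173),65),('shoulderL',(287,224),165),('shoulderR',(345,224),165),('barL r20',(286,20),165),('barR r20',(347,20),165),('wallR r20 outer',(400,20),65),('wallL r20 outer',(246,20),65)]:
    p=ray(c,uv,z,T)[0]; print(n,p.round(1),(Rt.T@(p-o['tool_pos'])).round(1))
E
```

```text
outerL [ 445.  -349.7   65. ] [ 79.7 -39.5 -46.3]
outerR [ 488.9 -276.3   65. ] [ 79.7  45.9 -46.3]
shoulderL [ 467.4 -329.7  165. ] [-20.3 -10.9 -37.4]
shoulderR [ 477.9 -312.2  165. ] [-20.3   9.6 -37.3]
barL r20 [ 412.  -295.6  165. ] [ -20.3  -10.  -102.5]
barR r20 [ 421.7 -279.3  165. ] [ -20.3    9.  -102.4]
wallR r20 outer [ 418.2 -235.7   65. ] [  79.7   44.6 -127.8]
wallL r20 outer [ 375.7 -306.8   65. ] [  79.7  -38.3 -127.8]
```

Request:
send_rows(
  moves=[
    [0,1.8,-2,0],
    [10,1.8,-2,0],
    [22,0,0,0],
    [25,0,0,0],
    [20,0,0,0],
    [15,0,0,0],
    [10,0,0,0],
    [8,0,0,0],
  ],
)

```text
time: 17.58
tool_pos: [503.7, -334.5, 34.5]
tcp_rot: [-0.003, 1.57, -0.542]
contact_force: [0.4, -0.2, -2.8]
grip_width: 49.5
```

Request:
send_rows(
  moves=[
    [6,0,0,0],
    [4,0,0,0],
    [2,0,0,0],
    [1,0,0,0],
    [0,0,0,0],
    [0,0,0,0],
  ],
)

```text
time: 18.32
tool_pos: [503.6, -334.5, 22.0]
tcp_rot: [0.125, 1.57, -0.414]
contact_force: [-0.5, -0.0, -2.9]
grip_width: 49.8
```

Request:
send_rows(
  moves=[
    [2,0,0,0],
    [1.5,0,0,0],
    [0.8,0,0,0],
    [0.4,0,0,0],
    [0,0,0,0],
    [0,0,0,0],
  ],
)

```text
time: 19.08
tool_pos: [503.5, -334.4, 17.8]
tcp_rot: [0.253, 1.571, -0.286]
contact_force: [-2.7, 1.6, 5.9]
grip_width: 49.4
```

```bash
python3 - <<'E'
from h import *
o=get_obs(); print(o['tool_pos'],o['contact_force'],o['moment']); snap('wrist','w7')
E
```

```text
[ 503.47629683 -334.37171597   17.78187394] [-2.74937816  1.57154458  5.87850901] [ 0.27972124  0.42205433 -0.02805368]
```

View pics/w7.png

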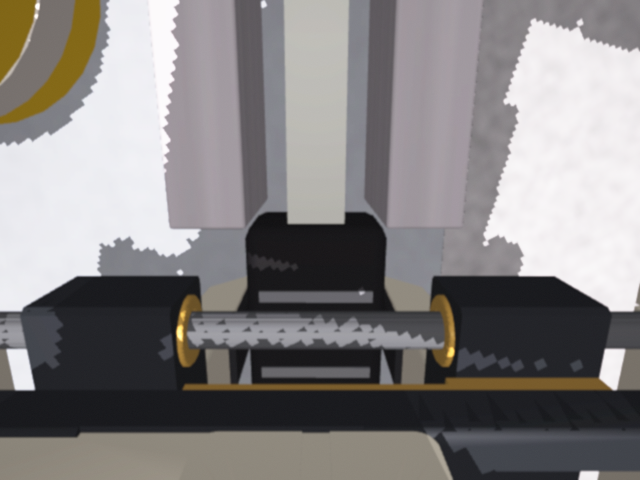

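Request:
send_rows(
  moves=[
    [0,0,0,0],
    [0,0,0,0],
    [0,0,0,0],
    [0,0,0,0],
    [0,0,0,0],
    [0,0,0,0],
    [0,0,0,0],
    [0,0,0,0],
  ],
  hand=1,
)

```text
time: 20.12
tool_pos: [503.5, -334.4, 17.1]
tcp_rot: [1.507, 1.571, 0.968]
contact_force: [-0.7, -0.0, -0.8]
grip_width: 91.8
```

Request:
send_rows(
  moves=[
    [-10,0,0,0],
    [-25,0,0,0],
    [-35,0,0,0],
    [-40,0,0,0],
    [-40,0,0,0],
    [-20,0,0,0],
    [0,0,0,0],
  ],
)

```text
time: 21.0
tool_pos: [504.2, -335.0, 189.5]
tcp_rot: [-0.152, 1.566, -0.691]
contact_force: [0.1, -0.2, 0.4]
grip_width: 92.0
```

Request:
send_rows(
  moves=[
    [0,0,20,0],
    [0,0,30,0],
    [0,0,30,0],
    [0,0,20,0],
    [0,0,0,0],
    [0,0,0,0],
  ],
)

```text
time: 21.75
tool_pos: [588.5, -385.2, 186.0]
tcp_rot: [2.983, 1.569, 2.444]
contact_force: [0.3, -0.2, -0.5]
grip_width: 92.0
```

```bash
python3 - <<'E'
from h import *
o=get_obs(); print(o['time'],o['tool_pos'],o['contact_force'],o['grip_width']); a=snap('wrist','w8')['image']; b=snap('side','s8')['image']
t=snap('top','t8')['image']
cv2.imwrite('pics/fin.png',np.hstack([cv2.resize(a,(400,300)),cv2.resize(b[140:260,370:530],(400,300),interpolation=cv2.INTER_CUBIC)])[:,:,::-1])
im=t.astype(int); m=((im[...,0]-im[...,2]>8)&(im.mean(2)>160)).astype(np.uint8); m[:205]=0;m[280:]=0;m[:,:245]=0;m[:,280:]=0
k=max(cv2.findContours(m,0,1)[0],key=cv2.contourArea); print('short bar px',k[:,0].min(0),k[:,0].max(0))
E
```

```text
21.75 [ 588.53114829 -385.1727304   186.04236052] [ 0.31307551 -0.17812812 -0.50068091] 91.97697808599098
short bar px [252 209] [263 232]
```

View pics/fin.png

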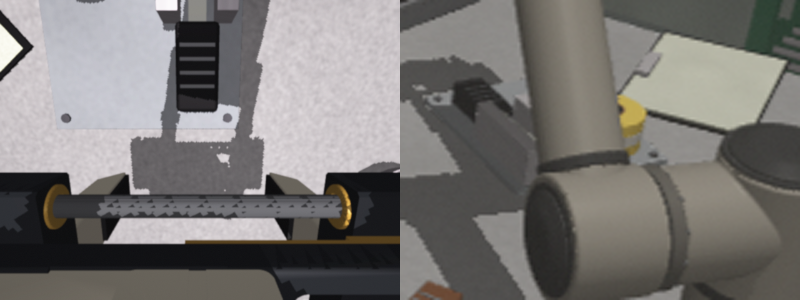

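```bash
python3 -c "
from h import *
print(close_job())"
```

```text
the job is handed in; nothing more can be done
None
```

The long bar now lies in the reel stand's slot with its handle just outside the open end. I handed the job in at about 22 s of the 56 s allowed.

**What I did**
- I gripped the bare end about 50 mm from the shoulder and drew it roughly 124 mm out from under the shelf.
- I laid it flat on the mat and let go. The wrist picture showed it lying within the mat's edges and within about 1 mm of where I planned.
- I picked it up again by the handle and lowered the bare end into the slot. The upward force rose to about 6 N as it came to rest, and I released it there.

**Last checks**
- **Fit:** the picture taken in the slot just before release showed the bar centred between the walls. The shoulder should be about 5 mm outside the open end. That figure is worked out from the move, not measured afterwards.
- **After release:** the last wrist picture shows the handle lying straight outside the slot. The arm hides part of the stand in the side view. The gripper was open and well clear, with no contact force beyond sensor noise.
- **Short bar:** its visible outline is in the same place in the top picture as at the start.

**One disagreement:** I first took the slot walls to be 55 mm above the bench. The wrist view over the slot put their tops at about 65 mm, because they stand on the 10 mm base. That shifted the slot by about 3 mm, and I corrected for it before lowering.

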